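Fill the glaze-jar tote and hold it up level

ROBOT

A 6-joint arm with a two-finger parallel gripper is mounted at the origin on the work surface. World frame = base frame: x ahead of the robot, y to its left, z up, the work surface at z = 0. Lengths are in m, angles in rad, forces in N, time in s.
With the tool pointing down it reaches from about 0.35 to 0.775 m from the base axis. Payload 5.5 kg.
Tool frame: the origin (TCP) lies midway between the tips of the shut fingers; the grasp point (between the pads) lies grip_point_offset behind it (grip_point_offset is the distance from the TCP to the grasp point, in m); z points along the fingers, y is the direction in which the jaws open and shut (so a half turn about z gives the same grasp; the last joint's range is limited). The gripper opens to 85 mm and grips with 20 to 120 N. Pads are 22 mm wide; open, the fingers measure 114 mm over their backs; the gripper's body (76 mm by 85 mm) begins 54 mm behind the grasp point. The pads swing forward as they close: fully open they stand 13 mm farther back than shut.
Start: joints at [-1.467, 0.313, 0.046, 1.304, 0, 1.431], TCP at [0.139, -0.558, 0.193] pointing down, gripper open.
Joint ranges: [-2.76, 2.76], [-0.86, 1.69], [-1.03, 1.26], [-2.2, 2.34], [-1.47, 1.5], [-3.14, 3.14]. Speed limits (rad/s): [2.57, 2.57, 3.14, 3.14, 3.14, 3.14].

INTERFACE

Orientations are given as a unit quaternion [w, x, y, z].
In Python, from workcell import * gives the robot as it stands.
- The arm moves only by the tool send_rows, never from a script. Its argument "series" is one flat list of numbers, 7 for each row, row after row: the shift along the tool's x, y, z in cm, then the turn, a rotation vector about the tool's x, y, z in degrees, then the opening, from 0 (shut) to 1 (fully open). A call has 1 to 10 rows; each row is the pose to reach, as a shift and turn from the pose commanded when the call began, along the tool's axes at that moment; what a row does not reach only later rows make up. A row lasts 1/12 s, in which the tool goes at most 41.7 mm and 7.16 degrees, less where a joint would pass 70% of its speed; a pose out of reach is approached as far as the arm can. A call with a gripper value outside its range is refused whole. The fingers move at their own pace and stop on an object; "newtons" is the grip in N (left out, the last holds). Time passes only in rows, so rows that repeat a pose let the fingers close. It gives the time, the measured TCP pose, the force and the opening at its end, in the units of the state.
- get_state(): the state, without advancing time (a new reading comes with each control period).
- read_camera(name): name is "side" or "top" or "wrist"; returns the picture (400x640x3 uint8, blue, green, red); there is no depth.
- camera_info(name): a dict with "K" (3x3 intrinsics, pixels), "xyz" and "attitude" of the camera in the world. Camera axes: x right, y down, z forward; pixel columns grow to the right and rows downward; lengths in m; the calibration is good to about 2 mm. A picture is of the moment at which its call begins: read the wrist's pose just before it. camera_info takes no time and is no camera call; for the wrist camera it gives the pose at the moment of the call.
- hand_in(): hands the job in, once; it reports no verdict.
Trained networks look in the newest picture that a camera, given by its name, has taken for a name from the list of things; names that differ only in an ending like _2 or _b are one class to them, and where a whole thing is asked for, a point or a joint stands for the part that bears it (a point fixed in the world has none). Each returns a list of dicts, best first, with "p" (0 to 1); they miss things now and then, are a little off and sometimes report something else, mostly with a low value. They report only what shows in the picture. A call takes as long as a camera call.
- silhouettes(camera, label): "pixels" (400x640 bool, what is visible of it) and "box" ([left, top, width, height] in pixels, round what is visible of it).
The state is a dict: "clock": time; "joint_pos": joint angles; "qvel": joint speeds; "tau": joint torques, N m; "tcp_pos": TCP position; "orientation": TCP orientation; "wrist_force": force on the tool from outside, world axes, zero at the start; "ft_torque": the same for the moment, N m; "finger_gap": finger opening in m.
Only numpy, scipy, OpenCV 4.12 (cv2) and the standard library are available. Lean on these libraries where they do the work, as an engineer would, in place of code of your own. Each camera call takes 0.05 s, during which the arm holds its last target. There are 200 camera calls.

TASK

Pick the blue jar and the amber jar off the drying board and stand each upright on a free black spot of the wooden tote, in the row with the loaded jar of its own colour, so that both rows are complete. Then take the tote by its handle, lift it straight up about 10 cm clear of the table and keep it level and still with all four jars on their spots: finish while holding it in the air. Keep the tote from tipping and leave everything else where it stands.

Things in the scene. Friction and masses are not known exactly. Their poses are not given: they have to be found in the camera images.
- tote: loose plywood carrying tote on the table, 150 (its x) by 280 (its y) mm, about 0.36 kg empty; 10 mm floor, 8 mm thick rim up to 20 mm above the underside, four black spots for jars on the floor and an arch handle across its middle. Origin at the centre of its underside, z up, y along its length. It stands turned at most 20 degrees either way, its x roughly away from the robot
- handle (a point): centre of the tote's dark wooden handle bar, 126 mm above the tote's underside; the bar runs along the tote's x, 146 mm long, 18 mm wide (along the tote's y) and 24 mm high (top at 138 mm), on two posts 14 mm thick at 60 mm either side of the middle: grip it across, closing along the tote's y. The loaded tote balances close to here
- spot0 (a point): centre of a black round spot (52 mm) on the tote's floor, 10 mm above its underside, at (-33, 95) mm in the tote's x, y. Spots 0 and 1 form the row on the +y side of the handle, spots 2 and 3 the row on the -y side; the two spots of a row are 66 mm apart, the two rows 190 mm apart; taken by a loaded jar at the start
- spot1 (a point): centre of a black round spot (52 mm) on the tote's floor, 10 mm above its underside, at (33, 95) mm in the tote's x, y. Spots 0 and 1 form the row on the +y side of the handle, spots 2 and 3 the row on the -y side; the two spots of a row are 66 mm apart, the two rows 190 mm apart; free at the start
- spot2 (a point): centre of a black round spot (52 mm) on the tote's floor, 10 mm above its underside, at (-33, -95) mm in the tote's x, y. Spots 0 and 1 form the row on the +y side of the handle, spots 2 and 3 the row on the -y side; the two spots of a row are 66 mm apart, the two rows 190 mm apart; free at the start
- spot3 (a point): centre of a black round spot (52 mm) on the tote's floor, 10 mm above its underside, at (33, -95) mm in the tote's x, y. Spots 0 and 1 form the row on the +y side of the handle, spots 2 and 3 the row on the -y side; the two spots of a row are 66 mm apart, the two rows 190 mm apart; taken by a loaded jar at the start
- jar_blue: small lidded ceramic jar, round, upright, blue glaze over a cream foot band, straight side 48 mm in diameter and 62 mm high, cream knob (18 mm wide) on the lid up to 73 mm; about 0.1 kg; origin at the centre of its underside, z up. Starts on the drying board; to be loaded.
- jar_amber: small lidded ceramic jar, round, upright, amber-orange glaze over a cream foot band, straight side 48 mm in diameter and 62 mm high, cream knob (18 mm wide) on the lid up to 73 mm; about 0.1 kg; origin at the centre of its underside, z up. Starts on the drying board; to be loaded.
- loaded_blue: small lidded ceramic jar, round, upright, blue glaze over a cream foot band, straight side 48 mm in diameter and 62 mm high, cream knob (18 mm wide) on the lid up to 73 mm; about 0.1 kg; origin at the centre of its underside, z up. Already in the tote, at spot 0 or spot 3 (it varies).
- loaded_amber: small lidded ceramic jar, round, upright, amber-orange glaze over a cream foot band, straight side 48 mm in diameter and 62 mm high, cream knob (18 mm wide) on the lid up to 73 mm; about 0.1 kg; origin at the centre of its underside, z up. Already in the tote, at the other of spots 0 and 3.
- board: fixed light-wood drying board on the table, 240 by 240 mm, 12 mm thick, under the two jars to be loaded; origin at the centre of its underside
- jar_green: small lidded ceramic jar, round, upright, green glaze over a cream foot band, straight side 48 mm in diameter and 62 mm high, cream knob (18 mm wide) on the lid up to 73 mm; about 0.1 kg; origin at the centre of its underside, z up. Bystander on the table.
- mug: bystander: cream mug, 84 mm across, 95 mm high, on the banding wheel (fixed turntable, 220 mm across, top at 134 mm) on the left; origin under its centre
- bowl: bystander: grey-blue bowl, 130 mm across, 55 mm high, beyond the work area; origin under its centre
- sponge: bystander: yellow block sponge 80 x 55 x 30 mm; origin under its centre
- rib: bystander: flat dark red scraper 100 x 50 x 8 mm; origin under its centre

How it is judged:
By the outcome, as a careful person would: the job done as asked, in the order asked, and still so for the second after the job is handed in, while the arm keeps its last pose, push and grip.
It also fails if it takes over 66 s, if anything falls off the work surface, if the arm or the gripper's body presses on something with over 40 N, if the wrist force passes 120 N, or if a joint passes its speed limit or range.

## Working session

There is one attempt and no reset: what is moved stays moved. The work goes in short steps, Python scripts to look and compute and a tool call to move; the robot and the scene stay as the last step left them, time stands still between calls to the robot, and variables do not carry over. Pictures are saved under pics/ and viewed, about 8 in all and at most 12, crops included, and the job is handed in when it is done.

Besides the shell and the picture viewer there is one more tool, called as name(argument=value, ...) on one line, values as JSON. send_rows: Moves the arm, as the interface text tells. Its arguments: {"type":"object","properties":{"series":{"type":"array"},"newtons":{"type":"number"}},"required":["series"]}

```bash
ls; mkdir -p pics; python3 - <<'E'
from workcell import *
import cv2
s=get_state(); print(s)
for c in ("top","side","wrist"):
    i=camera_info(c); print(c,i)
    cv2.imwrite(f"pics/{c}0.png",read_camera(c))
try: print(grip_point_offset)
except Exception as e: print(e)
E
```

```text
pics
{'clock': 0.0, 'joint_pos': array([-1.46656500e+00,  3.14016544e-01,  4.49683694e-02,  1.30355646e+00,
       -3.60979470e-06,  1.43120284e+00]), 'qvel': array([ 0.00172125, -0.00088062,  0.00097586, -0.0004159 , -0.0014412 ,
        0.0003112 ]), 'tau': array([-4.46117137e-04, -4.80623031e+01,  2.98535156e+01,  1.91887363e-02,
       -3.92478796e-04, -7.50009036e-06]), 'tcp_pos': array([ 0.13874794, -0.55742642,  0.19249538]), 'orientation': array([-9.04043939e-04,  9.92577476e-01,  1.21610593e-01,  1.41809603e-05]), 'wrist_force': array([ 0.06156051, -0.05172263,  0.52716699]), 'ft_torque': array([-0.01165666, -0.01342013,  0.03433744]), 'finger_gap': 0.0855211952135781}
top {'K': array([[363.92519783,   0.        , 325.4667592 ],
       [  0.        , 363.92519783, 198.69754354],
       [  0.        ,   0.        ,   1.        ]]), 'xyz': array([0.39267785, 0.00645887, 1.14536064]), 'attitude': array([ 0.05584304, -0.69510477,  0.71578912, -0.0368355 ])}
side {'K': array([[398.70364959,   0.        , 314.46285665],
       [  0.        , 398.70364959, 202.77690072],
       [  0.        ,   0.        ,   1.        ]]), 'xyz': array([ 0.42815447, -0.96100201,  0.77918393]), 'attitude': array([-0.46906994,  0.88076226, -0.05576556,  0.0334878 ])}
wrist {'K': array([[283.43817643,   0.        , 324.49903594],
       [  0.        , 283.43817643, 201.59136661],
       [  0.        ,   0.        ,   1.        ]]), 'xyz': array([ 0.21395473, -0.53841134,  0.37366924]), 'attitude': array([ 0.1195281 ,  0.77848225, -0.60883164, -0.09488125])}
0.0187
```

View pics/top0.png

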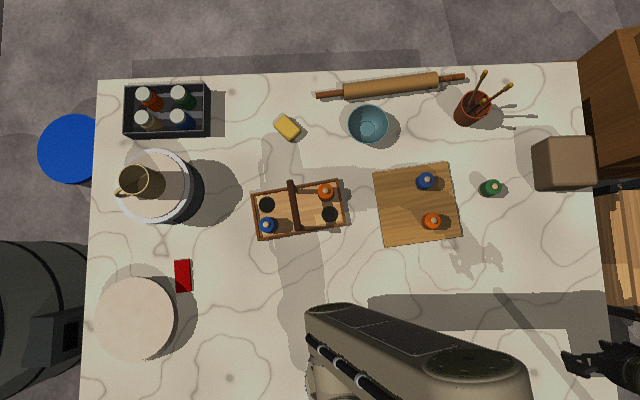

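View pics/side0.png

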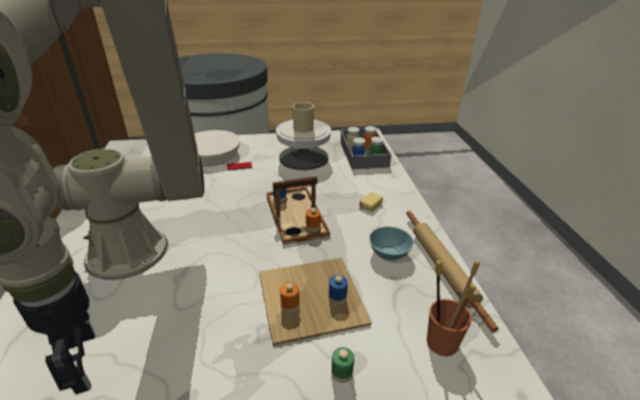

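```bash
cat > h.py <<'E'
from workcell import *
import numpy as np, cv2
from scipy.spatial.transform import Rotation as R
def rot(q): return R.from_quat(np.roll(q,-1))
def ray(c,uv,z,info=None):
    i=info or camera_info(c); d=rot(i["attitude"]).apply(np.linalg.solve(i["K"],[uv[0],uv[1],1.]))
    o=np.array(i["xyz"]); return o+d*(z-o[2])/d[2]
def proj(c,P,info=None):
    i=info or camera_info(c); p=rot(i["attitude"]).inv().apply(np.atleast_2d(P)-i["xyz"]); q=p@i["K"].T; return q[:,:2]/q[:,2:]
E
python3 - <<'E'
from h import *
for c in ("top","side"):
  for n in ("tote","handle","jar_blue","jar_amber","jar_green","board"):
    for d in silhouettes(c,n)[:3]:
        m=d["pixels"]; v,u=np.nonzero(m)
        zc=dict(tote=.01,handle=.138,board=.012,jar_green=.035).get(n,.047)
        uv=(u.mean(),v.mean())
        print(c,n,round(d["p"],2),d["box"],len(u),np.round(uv,1),np.round(ray(c,uv,zc),3))
E
```

```text
top tote 0.92 [249.2, 174.7, 96.7, 66.7] 3955 [298.4 208.4] [0.515 0.121 0.01 ]
top tote 0.55 [114.5, 164.8, 49.5, 36.7] 1383 [139.6 182. ] [0.616 0.631 0.01 ]
top handle 0.71 [250.2, 174.5, 95.5, 65.5] 3765 [298.  208.4] [0.501 0.109 0.138]
top jar_blue 0.52 [413.7, 173.0, 21.7, 18.0] 264 [423.7 180.7] [ 0.584 -0.266  0.047]
top jar_blue 0.52 [248.9, 176.3, 96.1, 65.1] 3877 [298.1 208.5] [0.51  0.118 0.047]
top jar_blue 0.25 [113.2, 162.7, 54.4, 38.5] 1433 [139.9 182.3] [0.607 0.61  0.047]
top jar_amber 0.84 [420.0, 213.8, 22.4, 12.7] 277 [430.3 220.5] [ 0.462 -0.278  0.047]
top jar_green 0.9 [479.8, 179.6, 21.1, 14.6] 333 [489.3 187.5] [ 0.558 -0.466  0.035]
top jar_green 0.33 [251.4, 177.0, 93.3, 64.0] 3895 [297.8 208.6] [0.512 0.12  0.035]
top board 0.56 [372.4, 167.2, 89.4, 82.2] 5441 [415.1 204.4] [ 0.516 -0.244  0.012]
top board 0.34 [250.4, 174.4, 95.6, 66.6] 4044 [297.5 208.7] [0.514 0.124 0.012]
side tote 0.88 [263.5, 176.9, 68.0, 70.9] 2610 [294.9 209.2] [0.511 0.143 0.01 ]
side handle 0.69 [227.8, 161.3, 26.2, 11.0] 165 [239.1 165.2] [0.335 0.238 0.138]
side handle 0.58 [267.4, 175.2, 64.7, 68.9] 2632 [295.3 208.9] [ 0.499 -0.04   0.138]
side jar_blue 0.8 [330.1, 278.4, 14.8, 28.4] 521 [337.6 289.2] [ 0.582 -0.271  0.047]
side jar_blue 0.27 [281.8, 283.2, 18.3, 31.0] 501 [289.6 297.4] [ 0.461 -0.283  0.047]
side jar_blue 0.23 [266.3, 177.3, 67.5, 68.4] 2514 [295.  209.3] [0.507 0.089 0.047]
side jar_amber 0.9 [281.8, 284.5, 17.9, 27.0] 545 [289.5 296.9] [ 0.461 -0.281  0.047]
side jar_amber 0.74 [359.8, 193.1, 24.0, 21.3] 323 [370.4 201.3] [0.76  0.105 0.047]
side jar_amber 0.33 [268.2, 176.9, 62.9, 71.2] 2559 [295.2 209.5] [0.508 0.088 0.047]
side jar_green 0.6 [331.3, 345.6, 22.7, 39.0] 710 [342.3 364.2] [ 0.556 -0.47   0.035]
side board 0.96 [259.9, 257.7, 112.7, 87.2] 5777 [310.9 301.7] [ 0.514 -0.272  0.012]
```

The top view shows the tote at (298,208). Loaded blue is at (268,225), which is spot 0, and loaded amber at (325,190), spot 3. The free spots are at (267,205) = spot 1, for blue, and (329,214) = spot 2, for amber. The board carries blue at (425,181) and amber at (431,221), and the side view agrees.

```bash
python3 - <<'E'
from h import *
from scipy.optimize import least_squares
im=cv2.imread("pics/top0.png"); g=im.max(2)
def blob(mask,u,v,r=13):
    m=np.zeros_like(mask); m[v-r:v+r,u-r:u+r]=1; yy,xx=np.nonzero(mask*m); return xx.mean(),yy.mean(),len(xx)
dark=(g<45).astype(np.uint8)
s1=blob(dark,267,205,11); s2=blob(dark,329,214,11)
print(s1,s2)
hsv=cv2.cvtColor(im,cv2.COLOR_BGR2HSV)
blue=((abs(hsv[...,0].astype(int)-110)<12)&(hsv[...,1]>130)&(hsv[...,2]>50)).astype(np.uint8)
amb=((hsv[...,0]<14)&(hsv[...,1]>190)&(hsv[...,2]>120)).astype(np.uint8)
print("lb",blob(blue,268,225,12),"la",blob(amb,325,190,12),"b",blob(blue,425,181,14),"a",blob(amb,431,221,14))
A=ray("top",s1[:2],.01);B=ray("top",s2[:2],.01);print(A,B)
d=A-B; ang=np.degrees(np.arctan2(d[1],d[0])-np.arctan2(190,66)); print("len",np.hypot(*d[:2]),"yaw",ang,"ctr",(A+B)/2)
cv2.imwrite("pics/c1.png",cv2.resize(im[150:260,240:470],None,fx=3.4,fy=3.4,interpolation=cv2.INTER_CUBIC))
E
```

```text
(np.float64(266.3489583333333), np.float64(204.46875), 192) (np.float64(329.25773195876286), np.float64(213.91752577319588), 194)
lb (np.float64(266.3525179856115), np.float64(224.568345323741), 139) la (np.float64(324.40458015267177), np.float64(190.86259541984734), 131) b (np.float64(424.2077922077922), np.float64(180.08441558441558), 154) a (np.float64(431.5617283950617), np.float64(220.28395061728395), 162)
[0.53038929 0.22206572 0.01      ] [0.49453046 0.02443933 0.01      ]
len 0.20085330177435173 yaw 8.871322037558883 ctr [0.51245988 0.12325252 0.01      ]
```

View pics/c1.png

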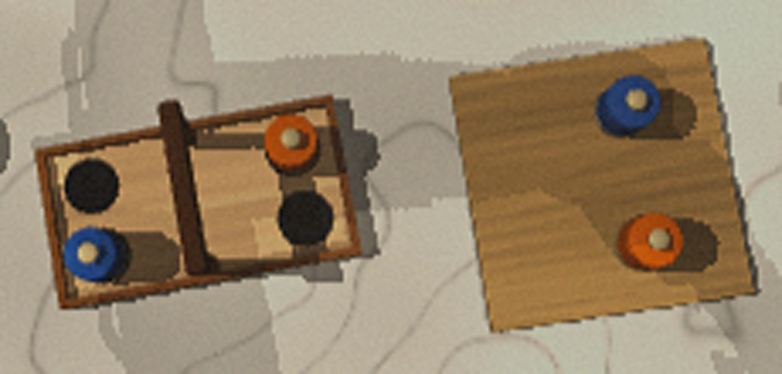

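```bash
cat >> h.py <<'E'
def go(x,y,z,yaw):
    """shift (cm) and turn (deg) from now to TCP (x,y,z), tool down, tool x at world yaw (deg)"""
    s=get_state(); r=rot(s["orientation"]); t=R.from_euler('z',yaw,degrees=True)*R.from_quat([1,0,0,0])
    print("t",round(s["clock"],2),"tcp",np.round(s["tcp_pos"],4),"gap",round(s["finger_gap"],4),"F",np.round(s["wrist_force"],1))
    print("shift cm",np.round(r.inv().apply(np.array([x,y,z])-s["tcp_pos"])*100,2),"turn",np.round((r.inv()*t).as_rotvec(degrees=True),2))
E
python3 - <<'E'
from h import *
K=lambda u,v:ray("top",(240+u/3.4,150+v/3.4),.085)
b=K(637,98);a=K(659,238);print(b,a)
go(b[0],b[1],.16,8.9)
E
```

```text
[ 0.58251433 -0.26775929  0.085     ] [ 0.46108574 -0.27862147  0.085     ]
t 0.75 tcp [ 0.1388 -0.5581  0.1935] gap 0.0851 F [ 0.3 -0.   0.1]
shift cm [ 50.07 -17.46   3.34] turn [ 0.01 -0.    5.07]
```

send_rows(series=[50.1,-17.5,3.3,0,0,5.1,1,50.1,-17.5,3.3,0,0,5.1,1,50.1,-17.5,3.3,0,0,5.1,1,50.1,-17.5,3.3,0,0,5.1,1,50.1,-17.5,3.3,0,0,5.1,1,50.1,-17.5,3.3,0,0,5.1,1,50.1,-17.5,3.3,0,0,5.1,1,50.1,-17.5,3.3,0,0,5.1,1,50.1,-17.5,3.3,0,0,5.1,1,50.1,-17.5,3.3,0,0,5.1,1])

```text
clock: 1.58
tcp_pos: [0.4883, -0.3288, 0.1677]
orientation: [0.0, 0.997, 0.077, 0.0]
wrist_force: [0.7, -0.6, 1.0]
finger_gap: 0.0852
```

```bash
python3 - <<'E'
from h import *
go(.5825,-.268,.16,8.9)
E
```

```text
t 1.58 tcp [ 0.4883 -0.3288  0.1677] gap 0.0852 F [ 0.7 -0.6  1. ]
shift cm [10.25 -4.55  0.77] turn [ 0.04 -0.02 -0.03]
```

send_rows(series=[10.2,-4.5,0.8,0,0,0,1,10.2,-4.5,0.8,0,0,0,1,10.2,-4.5,0.8,0,0,0,1,10.2,-4.5,0.8,0,0,0,1,10.2,-4.5,0.8,0,0,0,1])

```text
clock: 2.0
tcp_pos: [0.5814, -0.2686, 0.1588]
orientation: [-0.0, 0.997, 0.079, -0.0]
wrist_force: [-0.3, -0.8, 0.4]
finger_gap: 0.0859
```

```bash
python3 - <<'E'
from h import *
i=camera_info("wrist"); im=read_camera("wrist"); cv2.imwrite("pics/w1.png",im)
for n in ("jar_blue","jar_amber"):
  for d in silhouettes("wrist",n)[:2]:
    print(n,d["p"],d["box"])
P=[[.5825,-.268,.085],[.4611,-.2786,.085]]
print(proj("wrist",P,i)); go(.5825,-.268,.035,8.9)
E
```

```text
jar_blue 0.97 [301.3, 159.5, 43.8, 55.2]
jar_amber 0.8 [294.8, 254.2, 41.8, 59.6]
[[325.02824776 197.22428307]
 [316.96705781 306.18736084]]
t 2.15 tcp [ 0.5797 -0.2707  0.1596] gap 0.0855 F [-0.7  0.3  0.3]
shift cm [ 0.33 -0.22 12.46] turn [ 0.01  0.03 -0.09]
```

View pics/w1.png

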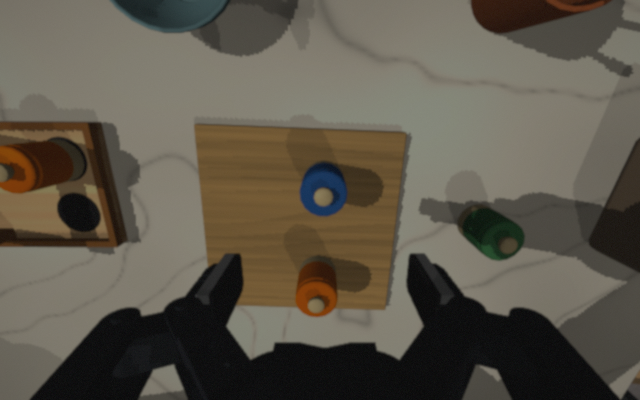

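send_rows(series=[0.2,-0.1,3.1,0,0,0,1,0.2,-0.1,6.2,0,0,0,1,0.2,-0.1,9.3,0,0,0,1,0.2,-0.1,12.0,0,0,0,1,0.2,-0.1,12.4,0,0,0,1,0.2,-0.1,12.4,0,0,0,0,0.2,-0.1,12.4,0,0,0,0,0.2,-0.1,12.4,0,0,0,0,0.2,-0.1,12.4,0,0,0,0,0.2,-0.1,12.4,0,0,0,0], newtons=45)

```text
clock: 2.98
tcp_pos: [0.5835, -0.2696, 0.0375]
orientation: [0.001, 0.997, 0.077, 0.001]
wrist_force: [-0.0, -0.6, 0.1]
finger_gap: 0.0257
```

```bash
python3 - <<'E'
from h import *
go(.5303,.2221,.15,8.9)
E
```

```text
t 2.98 tcp [ 0.5835 -0.2696  0.0375] gap 0.0257 F [-0.  -0.6  0.1]
shift cm [  2.35 -49.37 -11.35] turn [ 0.13 -0.14 -0.04]
```

```bash
python3 - <<'E'
from h import *
im=read_camera("wrist"); cv2.imwrite("pics/w2.png",im); print(get_state()["finger_gap"])
E
```

```text
0.017535525480367527
```

View pics/w2.png

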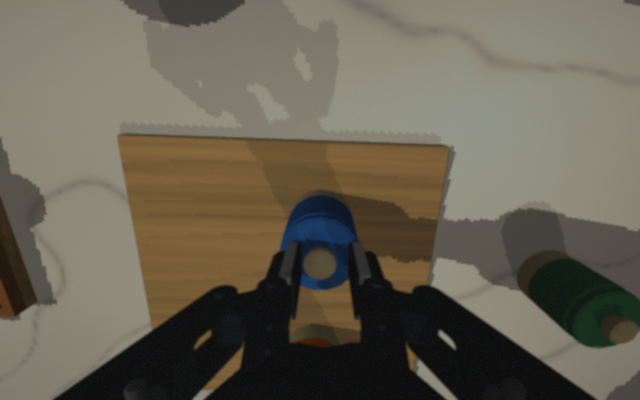

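```bash
python3 - <<'E'
from h import *
s=get_state(); im=read_camera("wrist"); cv2.imwrite("pics/w3.png",im[180:400,180:460]); t=s["tcp_pos"]
cv2.imwrite("pics/s3.png",np.hstack([cv2.resize(im[200:360,220:420],(500,400)),cv2.resize(read_camera("side")[250:330,290:350],(300,400),interpolation=cv2.INTER_CUBIC)]))
print(t,s["finger_gap"],proj("wrist",[t,t+[0,0,.0187],[.5825,-.268,.085],[.5825,-.268,.074],[t[0],t[1],.085]]), camera_info("wrist")["xyz"])
print(get_state()["finger_gap"])
E
```

```text
[ 0.58328947 -0.2690351   0.03721074] 0.017535525480367527 [[326.4167077  229.58110495]
 [326.61088813 241.28594341]
 [324.85049356 266.04049481]
 [324.82608552 256.05429826]
 [327.00439037 265.00553315]] [ 0.6594442  -0.25581297  0.21859135]
0.015021259370684584
```

View pics/s3.png

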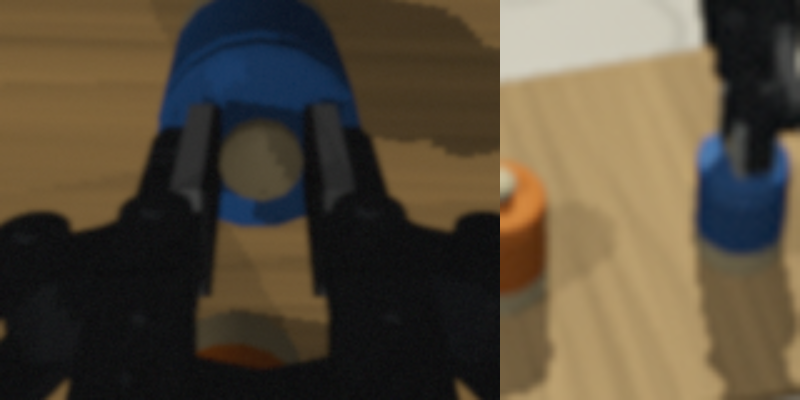

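```bash
python3 - <<'E'
from h import *
s=get_state(); t=s["tcp_pos"]; print(t,s["finger_gap"],s["joint_pos"],s["wrist_force"])
for z in (.037,.055,.075,.085): print(z,proj("side",[[t[0],t[1]-.02,z],[t[0]+.011,t[1]-.012,z]]),proj("wrist",[[t[0]+.011,t[1]+.0135,z],[t[0]+.011,t[1]-.0135,z]]))
print(proj("side",[[.5825,-.268,.012],[.5825,-.268,.074],[.5825,-.268,.085]]))
E
```

```text
[ 0.58335305 -0.26851455  0.03734782] 0.015021259370684584 [-5.56818890e-01  5.20911490e-01 -2.99950066e-02  1.01763799e+00
  1.01261204e-03  2.42944615e+00] [-0.84058175  2.57999455  4.76971448]
0.037 [[339.47238938 297.2650781 ]
 [343.24189005 294.44626987]] [[308.56172095 211.64022279]
 [347.69625205 217.37583713]]
0.055 [[339.77923103 292.12480617]
 [343.58482337 289.3180345 ]] [[307.00286818 221.34579875]
 [349.95482909 227.57070863]]
0.075 [[340.12766799 286.28772145]
 [343.97417717 283.49562583]] [[304.86887611 234.63225048]
 [353.04209556 241.50615756]]
0.085 [[340.30493049 283.31818513]
 [344.17222805 280.53396697]] [[303.59369122 242.57168137]
 [354.88437768 249.82193747]]
[[337.27300663 298.11630909]
 [338.24567812 280.5525943 ]
 [338.42545957 277.30624634]]
```

```bash
python3 - <<'E'
from h import *
s=get_state(); t=s["tcp_pos"]; r=rot(s["orientation"])
for h in (.073,.09,.11,.13): 
  for a,b in ((.038,.0425),(.0425,.038)):
    print(h,np.round(proj("wrist",t+r.apply([[a,b,-h],[a,-b,-h]])).ravel()))
for h in (.0,.013,.04,.053,.06):
    print("open",h,np.round(proj("wrist",t+r.apply([[.011,.0425,-h],[.011,-.0425,-h],[.011,.057,-h],[-.011,.0425,-h]])).ravel()))
i=camera_info("wrist");print(rot(i["attitude"]).as_matrix()[:,2])
E
python3 - <<'E'
import cv2
a=cv2.imread("pics/w1.png")
cv2.imwrite("pics/c4.png",cv2.convertScaleAbs(cv2.resize(a[230:400,180:470],None,fx=2.7,fy=2.7,interpolation=cv2.INTER_CUBIC),alpha=2.5))
E
```

```text
0.073 [431. 214. 222. 214.]
0.073 [421. 204. 232. 204.]
0.09 [449. 231. 205. 231.]
0.09 [437. 219. 216. 219.]
0.11 [478. 259. 176. 260.]
0.11 [465. 245. 190. 245.]
0.13 [527. 306. 129. 306.]
0.13 [510. 288. 146. 288.]
open 0.0 [388. 214. 263. 215. 410. 214. 386. 244.]
open 0.013 [393. 222. 259. 222. 415. 222. 390. 253.]
open 0.04 [404. 240. 248. 240. 430. 240. 401. 275.]
open 0.053 [411. 251. 241. 251. 440. 251. 407. 289.]
open 0.06 [415. 258. 237. 258. 445. 258. 411. 297.]
[-0.29609162 -0.04620459 -0.95404135]
```

View pics/c4.png

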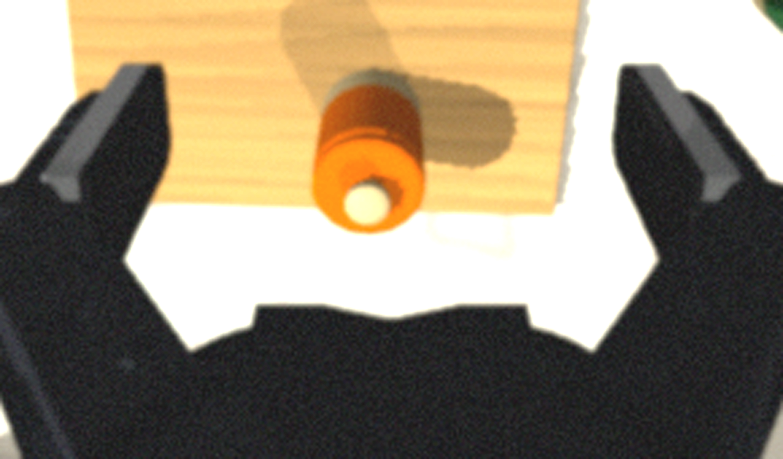

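The fingers are pinching the knob. The wrist images, the side view and the contact force all put the real fingertips about 39 mm behind the reported TCP, with the camera pose itself correct. The jar hasn't moved. I'll open, go 37 mm lower and grip again.

send_rows(series=[0,0,-0.2,0,0,0,1,0,0,-0.2,0,0,0,1,0,0,-0.2,0,0,0,1,0,0,-0.2,0,0,0,1,0,0,-0.2,0,0,0,1,0,0,-0.2,0,0,0,1,0,0,1,0,0,0,1,0,0,2.4,0,0,0,1,0,0,3.6,0,0,0,1,0,0,3.6,0,0,0,1])

```text
clock: 3.97
tcp_pos: [0.5803, -0.2675, -0.0035]
orientation: [-0.001, 0.997, 0.077, -0.002]
wrist_force: [-0.3, 0.5, -0.1]
finger_gap: 0.0858
```

send_rows(series=[0,0,0,0,0,0,0,0,0,0,0,0,0,0,0,0,0,0,0,0,0,0,0,0,0,0,0,0,0,0,0,0,0,0,0,0,0,0,0,0,0,0], newtons=45)

```text
clock: 4.47
tcp_pos: [0.5832, -0.2692, 0.0007]
orientation: [0.001, 0.997, 0.077, 0.001]
wrist_force: [0.4, -0.3, 5.1]
finger_gap: 0.047
```

```bash
python3 - <<'E'
from h import *
s=get_state();print(s["finger_gap"]); im=read_camera("wrist"); cv2.imwrite("pics/w5.png",im[150:400,150:500])
go(.5303,.2221,.13,8.9)
E
```

```text
0.047037856630753334
t 4.52 tcp [ 0.5832 -0.2693  0.0006] gap 0.0474 F [0.4 0.8 5.1]
shift cm [  2.37 -49.35 -13.  ] turn [ 0.08 -0.1  -0.03]
```

send_rows(series=[0,0,-1.5,0,0,0,0,0,0,-5,0,0,0,0,0,0,-9,0,0,0,0,0,0,-13,0,0,0,0,0.2,-2,-15.5,0,0,0,0,0.4,-5.5,-16,0,0,0,0,0.6,-9.5,-16,0,0,0,0,0.8,-13.5,-16,0,0,0,0,1,-17.5,-16,0,0,0,0,1.2,-21.5,-16,0,0,0,0])

```text
clock: 5.35
tcp_pos: [0.5601, -0.0528, 0.1592]
orientation: [-0.0, 0.997, 0.077, -0.0]
wrist_force: [-0.1, 0.9, -1.0]
finger_gap: 0.0471
```

send_rows(series=[0.2,-4,0,0,0,0,0,0.4,-8,0,0,0,0,0,0.6,-12,0,0,0,0,0,0.8,-16,0,0,0,0,0,1,-20,0,0,0,0,0,1.1,-24,0,0,0,0,0,1.2,-26.5,0,0,0,0,0,1.2,-27.8,0,0,0,0,0,1.2,-27.8,0,0,0,0,0,1.2,-27.8,0,0,0,0,0])

```text
clock: 6.18
tcp_pos: [0.5353, 0.1951, 0.1592]
orientation: [-0.01, 0.995, 0.098, -0.002]
wrist_force: [-0.2, -0.6, -1.0]
finger_gap: 0.0469
```

```bash
python3 - <<'E'
from h import *
go(.5303,.2221,.155,8.9)
s=get_state();t=s["tcp_pos"]; i=camera_info("wrist")
im=read_camera("wrist"); cv2.imwrite("pics/w6.png",im)
print(proj("wrist",[[.5303,.2221,.01],[.4948,.0244,.01],[.5125,.1233,.138],t+[0,0,.0114],t+[0,0,.0114+.073]],i))
E
```

```text
t 6.18 tcp [0.5353 0.1951 0.1592] gap 0.0469 F [-0.2 -0.6 -1. ]
shift cm [ 0.04 -2.74  0.48] turn [-1.2   0.09  2.38]
[[304.876835   179.50920031]
 [454.30221427 237.11281493]
 [408.85243122 261.80717939]
 [325.37911596 236.48253679]
 [322.06756009 311.67613165]]
```

View pics/w6.png

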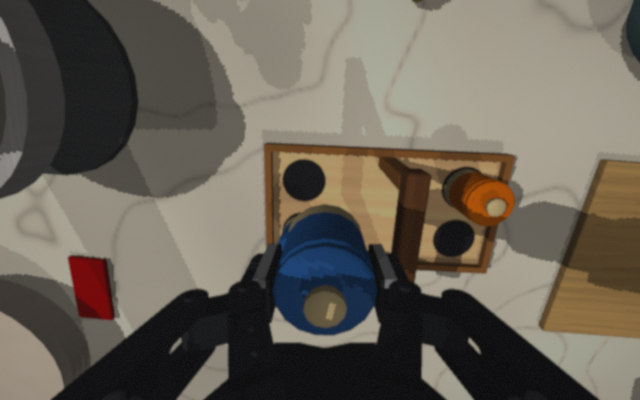

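Both free spots show at (304,179) and (454,237), where I predicted them, so the tote pose is confirmed. The last joint has reached its limit, so I'll turn the tool half a turn the other way. The grasp is the same either way.

send_rows(series=[0,0,0,0,0,-7,0,0,0,0,0,0,-14,0,0,0,0,0,0,-21,0,0,0,0,0,0,-28,0,0,0,0,0,0,-35,0,0,0,0,0,0,-42,0,0,0,0,0,0,-49,0,0,0,0,0,0,-56,0,0,0,0,0,0,-63,0,0,0,0,0,0,-70,0])

```text
clock: 7.07
tcp_pos: [0.5357, 0.194, 0.1595]
orientation: [-0.009, 0.757, 0.653, 0.005]
wrist_force: [-0.8, -0.3, -1.6]
finger_gap: 0.0472
```

send_rows(series=[0,0,0,0,0,-7,0,0,0,0,0,0,-14,0,0,0,0,0,0,-21,0,0,0,0,0,0,-28,0,0,0,0,0,0,-35,0,0,0,0,0,0,-42,0,0,0,0,0,0,-49,0,0,0,0,0,0,-56,0,0,0,0,0,0,-63,0,0,0,0,0,0,-70,0])

```text
clock: 7.9
tcp_pos: [0.5357, 0.194, 0.1595]
orientation: [-0.005, 0.246, 0.969, 0.009]
wrist_force: [-0.1, -0.1, -1.3]
finger_gap: 0.0468
```

send_rows(series=[0,0,0,0,0,-7,0,0,0,0,0,0,-14,0,0,0,0,0,0,-21,0,0,0,0,0,0,-28,0,0,0,0,0,0,-35,0,0,0,0,0,0,-38,0,0,0,0,0,0,-38,0])

```text
clock: 8.48
tcp_pos: [0.5357, 0.1942, 0.1595]
orientation: [-0.002, -0.081, 0.997, 0.011]
wrist_force: [-1.2, -0.1, -1.6]
finger_gap: 0.0471
```

```bash
python3 - <<'E'
from h import *
print(get_state()["joint_pos"].round(3)); go(.5303,.2221,.155,188.9)
E
```

```text
[ 0.194  0.313 -0.038  1.221  0.021  0.033]
t 8.48 tcp [0.5357 0.1942 0.1595] gap 0.0471 F [-1.2 -0.1 -1.6]
shift cm [0.08 2.83 0.51] turn [ 1.21 -0.08  0.34]
```

send_rows(series=[0,1.4,0.2,0.6,0,0.2,0,0.1,2.8,0.5,1.2,-0.1,0.3,0,0.1,2.8,0.5,1.2,-0.1,0.3,0,0.1,2.8,0.5,1.2,-0.1,0.3,0])

```text
clock: 8.82
tcp_pos: [0.5296, 0.223, 0.1549]
orientation: [-0.0, -0.078, 0.997, 0.0]
wrist_force: [-0.2, 0.4, -0.8]
finger_gap: 0.047
```

```bash
python3 - <<'E'
from h import *
s=get_state();t=s["tcp_pos"]; i=camera_info("wrist")
im=read_camera("wrist"); cv2.imwrite("pics/w7.png",im)
print(proj("wrist",[t+[0,0,.0114],t+[0,0,.0114+.073],[.5303,.2221,.083]],i))
hsv=cv2.cvtColor(im,cv2.COLOR_BGR2HSV); m=(abs(hsv[...,0].astype(int)-110)<12)&(hsv[...,1]>130)&(hsv[...,2]>40)
m[:220]=0; v,u=np.nonzero(m[:,:]);print("blue",u.mean(),v.mean(),u.min(),u.max(),v.min(),v.max())
go(.5303,.2221,-.0004,188.9)
E
```

```text
[[323.39910046 235.58083357]
 [322.89964453 310.35994667]
 [322.61245241 198.81341387]]
blue 326.4942196531792 273.18296054284997 273 471 220 399
t 8.87 tcp [0.5299 0.2227 0.1551] gap 0.0471 F [ 0.1  0.4 -0.8]
shift cm [-0.03 -0.07 15.55] turn [0.02 0.02 0.06]
```

send_rows(series=[0,-0.1,2,0,0,0,0,0,-0.1,5,0,0,0,0,0,-0.1,8,0,0,0,0,0,-0.1,11,0,0,0,0,0,-0.1,13.5,0,0,0,0,0,-0.1,15,0,0,0,0,0,-0.1,15.4,0,0,0,0,0,-0.1,15.5,0,0,0,0,0,-0.1,15.5,0,0,0,0])

```text
clock: 9.62
tcp_pos: [0.5306, 0.2221, 0.0006]
orientation: [0.001, -0.078, 0.997, 0.0]
wrist_force: [-0.1, 0.5, -1.1]
finger_gap: 0.047
```

```bash
python3 - <<'E'
from h import *
go(.5303,.2221,-.0004,188.9)
E
```

```text
t 9.62 tcp [0.5306 0.2221 0.0006] gap 0.047 F [-0.1  0.5 -1.1]
shift cm [0.03 0.01 0.1 ] turn [0.04 0.06 0.07]
```

send_rows(series=[0,0,0.1,0,0,0,0,0,0,0.15,0,0,0,0,0,0,0.15,0,0,0,0])

```text
clock: 9.87
tcp_pos: [0.5306, 0.2228, -0.0007]
orientation: [0.001, -0.079, 0.997, 0.0]
wrist_force: [1.1, 0.5, -1.0]
finger_gap: 0.0471
```

send_rows(series=[0,0,0,0,0,0,1,0,0,0,0,0,0,1,0,0,0,0,0,0,1,0,0,0,0,0,0,1,0,0,0,0,0,0,1,0,0,0,0,0,0,1,0,0,-3,0,0,0,1,0,0,-7,0,0,0,1,0,0,-11,0,0,0,1,0,0,-15,0,0,0,1])

```text
clock: 10.7
tcp_pos: [0.5292, 0.2225, 0.15]
orientation: [-0.0, -0.079, 0.997, 0.0]
wrist_force: [1.5, 1.0, 0.1]
finger_gap: 0.0857
```

```bash
python3 - <<'E'
from h import *
i=camera_info("wrist"); im=read_camera("wrist"); cv2.imwrite("pics/w8.png",im)
print(proj("wrist",[[.5303,.2221,.083]],i))
go(.4611,-.2786,.155,188.9)
E
```

```text
[[323.0499096  200.99590924]]
t 10.75 tcp [0.5337 0.2237 0.1592] gap 0.0851 F [2.4 0.3 5.2]
shift cm [ 15.09 -48.46   0.14] turn [0.11 0.71 0.17]
```

View pics/w8.png

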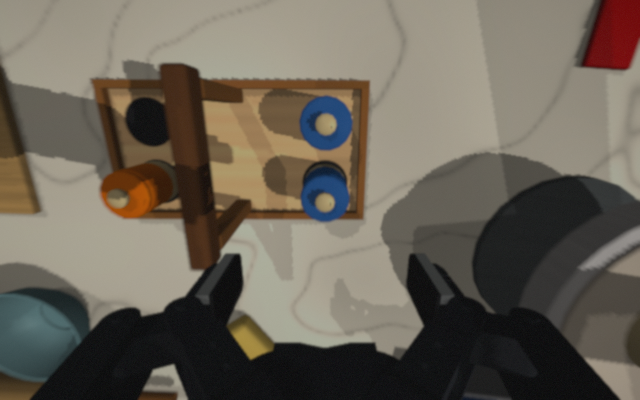

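send_rows(series=[1.2,-4,0,0,0,0,1,2.4,-7.8,0,0,0,0,1,3.6,-11.6,0,0,0,0,1,4.8,-15.4,0,0,0,0,1,6,-19.2,0,0,0,0,1,7.2,-23,0,0,0,0,1,8.4,-26.8,0,0,0,0,1,9.6,-30.6,0,0,0,0,1,10.8,-34.4,0,0,0,0,1,12,-38.2,0,0,0,0,1])

```text
clock: 11.58
tcp_pos: [0.4709, -0.1754, 0.1483]
orientation: [0.0, -0.079, 0.997, 0.0]
wrist_force: [0.7, 0.7, -0.0]
finger_gap: 0.0855
```

```bash
python3 - <<'E'
from h import *
go(.4611,-.2786,.12,188.9)
E
```

```text
t 11.58 tcp [ 0.4709 -0.1754  0.1483] gap 0.0855 F [ 0.7  0.7 -0. ]
shift cm [  2.59 -10.04   2.83] turn [0.02 0.06 0.16]
```

send_rows(series=[1,-4,1,0,0,0,1,2,-7.5,2,0,0,0,1,2.5,-9.5,2.6,0,0,0.1,1,2.6,-10.1,2.8,0,0,0.1,1,2.6,-10.1,2.8,0,0,0.1,1,2.6,-10.1,2.8,0,0,0.1,1])

```text
clock: 12.08
tcp_pos: [0.4615, -0.2766, 0.12]
orientation: [-0.0, -0.078, 0.997, 0.001]
wrist_force: [0.9, 0.6, 0.9]
finger_gap: 0.0853
```

```bash
python3 - <<'E'
from h import *
i=camera_info("wrist"); im=read_camera("wrist"); cv2.imwrite("pics/w9.png",im)
u,v=proj("wrist",[[.4611,-.2786,.085]],i)[0]; print(u,v)
c=im[int(v)-25:int(v)+25,int(u)-25:int(u)+25]; h=cv2.cvtColor(c,cv2.COLOR_BGR2HSV)
o=(h[...,0]<16)&(h[...,1]>180)&(h[...,2]>50); 
cnt=cv2.convexHull(max(cv2.findContours(o.astype(np.uint8),0,2)[0],key=len)); k=np.zeros(o.shape,np.uint8); cv2.fillPoly(k,[cnt],1)
yy,xx=np.nonzero((k>0)&(h[...,1]<150)); print("knob",xx.mean()+int(u)-25,yy.mean()+int(v)-25,len(xx))
go(.4611,-.2786,.0006,188.9)
E
```

```text
321.17257186503184 210.7858290572465
knob 322.77150537634407 208.91935483870967 372
t 12.13 tcp [ 0.4618 -0.2761  0.1204] gap 0.0854 F [-0.3  0.2 -0.2]
shift cm [ 0.11 -0.25 11.97] turn [0.08 0.02 0.11]
```

send_rows(series=[0.1,-0.2,3,0,0,0,1,0.1,-0.2,6.5,0,0,0,1,0.1,-0.2,9.5,0,0,0,1,0.1,-0.2,11.6,0,0,0,1,0.1,-0.2,12,0,0,0,1,0.1,-0.2,12,0,0,0,0,0.1,-0.2,12,0,0,0,0,0.1,-0.2,12,0,0,0,0,0.1,-0.2,12,0,0,0,0,0.1,-0.2,12,0,0,0,0], newtons=45)

```text
clock: 12.97
tcp_pos: [0.4629, -0.2803, 0.0025]
orientation: [0.002, -0.078, 0.997, -0.001]
wrist_force: [-0.4, 2.3, 6.9]
finger_gap: 0.047
```

```bash
python3 - <<'E'
from h import *
go(.4948,.0244,.15,188.9)
E
```

```text
t 12.97 tcp [ 0.4629 -0.2803  0.0025] gap 0.047 F [-0.4  2.3  6.9]
shift cm [ -7.96  29.56 -14.78] turn [-0.12  0.22  0.09]
```

send_rows(series=[0,0,-1.5,0,0,0,0,0,0,-5,0,0,0,0,0,0,-9,0,0,0,0,-0.5,2,-12,0,0,0,0,-1.3,5,-13.5,0,0,0,0,-2.3,8.6,-13.5,0,0,0,0,-3.3,12.3,-13.5,0,0,0,0,-4.3,16,-13.5,0,0,0,0,-5.3,19.7,-13.5,0,0,0,0,-6.3,23.4,-13.5,0,0,0,0])

```text
clock: 13.8
tcp_pos: [0.487, -0.037, 0.1365]
orientation: [0.001, -0.078, 0.997, 0.0]
wrist_force: [0.3, -0.6, -1.0]
finger_gap: 0.0468
```

send_rows(series=[-0.9,3.4,0,0,0,0,0,-1.4,5.2,0,0,0,0,0,-1.7,6.1,0,0,0,0,0,-1.7,6.1,0,0,0,0,0,-1.7,6.1,0,0,0,0,0])

```text
clock: 14.22
tcp_pos: [0.4943, 0.0241, 0.1358]
orientation: [0.0, -0.078, 0.997, -0.0]
wrist_force: [0.2, 0.1, -0.5]
finger_gap: 0.047
```

```bash
python3 - <<'E'
from h import *
i=camera_info("wrist"); go(.4948,.0244,.002,188.9)
im=read_camera("wrist"); cv2.imwrite("pics/w10.png",im)
s2=(.4948,.0244,.01); print(proj("wrist",[s2],i)); go(.4948,.0244,.002,188.9)
E
```

```text
t 14.22 tcp [0.4943 0.0241 0.1358] gap 0.047 F [ 0.2  0.1 -0.5]
shift cm [-0.04  0.03 13.38] turn [-0.01  0.06  0.1 ]
[[324.04668552 184.48435971]]
t 14.27 tcp [0.4943 0.0235 0.1357] gap 0.0467 F [-0.2  0.4 -0.6]
shift cm [-0.05  0.08 13.37] turn [-0.    0.04  0.03]
```

send_rows(series=[0,0.05,2,0,0,0,0,0,0.05,5,0,0,0,0,0,0.05,8,0,0,0,0,0,0.05,10.5,0,0,0,0,0,0.05,12.5,0,0,0,0,0,0.05,13.2,0,0,0,0,0,0.05,13.4,0,0,0,0,0,0.05,13.5,0,0,0,0,0,0.05,13.5,0,0,0,0,0,0.05,13.5,0,0,0,0])

```text
clock: 15.1
tcp_pos: [0.495, 0.0243, 0.0013]
orientation: [0.001, -0.078, 0.997, 0.0]
wrist_force: [0.9, -0.7, -1.3]
finger_gap: 0.0468
```

send_rows(series=[0,0,0.1,0,0,0,0,0,0,0.2,0,0,0,0,0,0,0.2,0,0,0,0])

```text
clock: 15.35
tcp_pos: [0.4952, 0.0245, 0.0005]
orientation: [0.001, -0.078, 0.997, -0.0]
wrist_force: [-3.3, -1.4, 11.9]
finger_gap: 0.0467
```

send_rows(series=[0,0,0,0,0,0,1,0,0,0,0,0,0,1,0,0,0,0,0,0,1,0,0,0,0,0,0,1,0,0,0,0,0,0,1,0,0,0,0,0,0,1,0,0,-2,0,0,0,1,0,0,-6,0,0,0,1,0,0,-10,0,0,0,1,0,0,-14,0,0,0,1])

```text
clock: 16.18
tcp_pos: [0.4932, 0.025, 0.1396]
orientation: [-0.001, -0.078, 0.997, 0.001]
wrist_force: [1.3, -0.8, -0.7]
finger_gap: 0.0855
```

send_rows(series=[0,0,-2,0,0,0,1,0,0,-2.5,0,0,0,1,0,0,-2.5,0,0,0,1])

```text
clock: 16.43
tcp_pos: [0.4954, 0.0247, 0.1651]
orientation: [0.002, -0.078, 0.997, 0.0]
wrist_force: [-0.2, 0.7, -0.4]
finger_gap: 0.0854
```

```bash
python3 - <<'E'
from h import *
i=camera_info("wrist"); im=read_camera("wrist"); cv2.imwrite("pics/w11.png",im)
c=np.array([.5125,.1233]); r=R.from_euler('z',8.87,degrees=True)
f=lambda x,y,z: np.r_[c,0]+r.apply([x/1e3,y/1e3,z/1e3])
print(proj("wrist",[f(-33,-95,83),f(33,-95,83),f(-73,0,138),f(73,0,138)],i))
go(.5125,.1233,.16,188.87)
E
```

```text
[[323.49101504 193.93370678]
 [323.50587314 254.97961217]
 [451.90913467 163.0095438 ]
 [429.27271272 324.76004731]]
t 16.48 tcp [0.4942 0.0249 0.1633] gap 0.0853 F [-0.4 -0.2 -0.4]
shift cm [-3.34  9.44  0.34] turn [0.03 0.06 0.09]
```

View pics/w11.png

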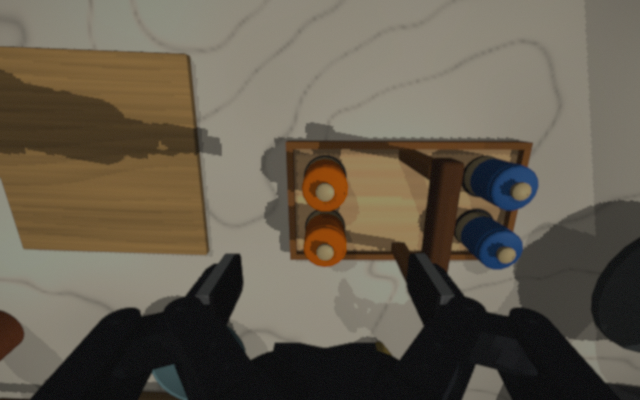

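send_rows(series=[-1,3,0,0,0,0,1,-2.2,6.2,0,0,0,0,1,-3.1,8.8,0,0,0,0,1,-3.3,9.4,0,0,0.1,1,-3.3,9.4,0,0,0.1,1,-3.3,9.4,0,0,0.1,1])

```text
$.series: bad value
```

```bash
python3 - <<'E'
from h import *
go(.5125,.1233,.065,188.87)
i=camera_info("wrist"); im=read_camera("wrist")
c=np.array([.5125,.1233]); r=R.from_euler('z',8.87,degrees=True)
f=lambda x,y,z: np.r_[c,0]+r.apply([x/1e3,y/1e3,z/1e3])
P=[f(-33,-95,83),f(33,-95,83),f(-33,95,83),f(33,95,83),f(-73,9,138),f(-73,-9,138),f(73,9,138),f(73,-9,138)]
q=proj("wrist",P,i); print(q.round(1))
for p in q: cv2.circle(im,tuple(int(round(x)) for x in p),2,(0,255,0),-1)
cv2.imwrite("pics/w12.png",cv2.resize(im[120:340,180:480],None,fx=2.6,fy=2.6))
E
```

```text
t 16.48 tcp [0.4942 0.0249 0.1633] gap 0.0853 F [-0.4 -0.2 -0.4]
shift cm [-3.33  9.43  9.84] turn [0.03 0.06 0.09]
[[323.1 195.9]
 [323.1 257.2]
 [520.5 196. ]
 [507.  257.2]
 [464.4 165.1]
 [439.9 165.1]
 [439.7 327.6]
 [419.5 327.6]]
```

View pics/w12.png

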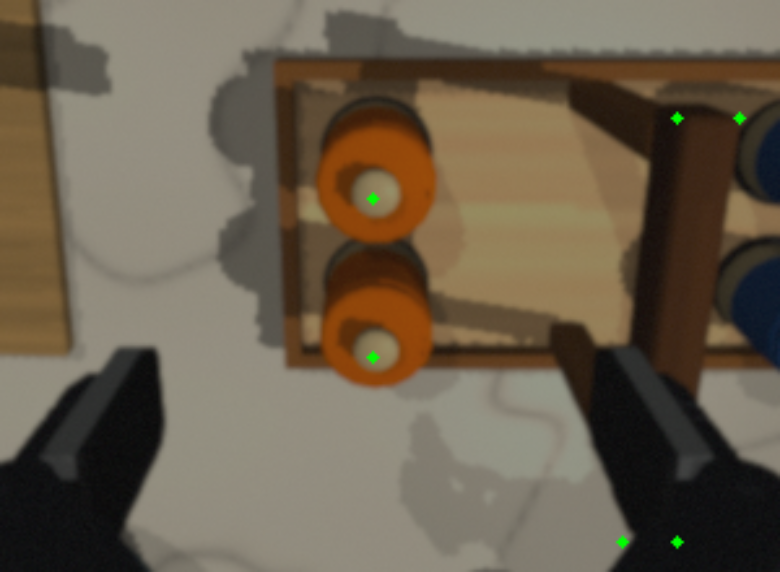

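send_rows(series=[-1,3,0,0,0,0,1,-2.2,6.2,0,0,0,0,1,-3.1,8.8,0,0,0,0,1,-3.3,9.4,0,0,0,0.1,1,-3.3,9.4,0,0,0,1,-3.3,9.4,0,0,0,0,1])

```text
$.series: bad value
```

send_rows(series=[-1,3,0,0,0,0,1,-2.2,6.2,0,0,0,0,1,-3.1,8.8,0,0,0,0,1,-3.3,9.4,0,0,0,0,1,-3.3,9.4,0,0,0,0,1,-3.3,9.4,0,0,0,0,1])

```text
clock: 17.03
tcp_pos: [0.5107, 0.1226, 0.1617]
orientation: [-0.002, -0.079, 0.997, 0.0]
wrist_force: [-1.0, -0.3, 0.1]
finger_gap: 0.0851
```

```bash
python3 - <<'E'
from h import *
go(.5125,.1233,.068,188.87)
i=camera_info("wrist"); im=read_camera("wrist")
c=np.array([.5125,.1233]); r=R.from_euler('z',8.87,degrees=True)
f=lambda x,y,z: np.r_[c,0]+r.apply([x/1e3,y/1e3,z/1e3])
P=[f(-33,-95,83),f(33,-95,83),f(-33,95,83),f(33,95,83),f(-73,9,138),f(-73,-9,138)]
q=proj("wrist",P,i); print(q.round(1))
for (u,v) in q[:4]:
  u,v=int(u),int(v); p=im[v-9:v+10,u-9:u+10]; h=cv2.cvtColor(p,cv2.COLOR_BGR2HSV); yy,xx=np.nonzero((h[...,1]<110)&(h[...,2]>80)); print("knob",xx.mean()+u-9,yy.mean()+v-9,len(xx))
v=int(q[4,1])+20; row=im[v,290:370].max(1); print(v,row)
cv2.imwrite("pics/w13.png",im)
E
```

```text
t 17.03 tcp [0.5107 0.1226 0.1617] gap 0.0851 F [-1.  -0.3  0.1]
shift cm [-0.21  0.03  9.37] turn [ 0.02 -0.18  0.15]
[[221.2 163.9]
 [228.3 230. ]
 [427.  164.3]
 [419.6 230.2]
 [337.1 120.8]
 [311.2 120.7]]
knob 221.7883597883598 161.2962962962963 189
knob 229.88442211055278 226.82914572864323 199
knob 427.8543307086614 162.91732283464566 254
knob 420.284046692607 230.8054474708171 257
140 [150 151 151 151 150 151 150 151 151 151 151 151 150 151 151 151 151 151
 151 150 151 149 141 116  77  50  51  56  61  62  62  62  62  61  62  62
  62  60  63  60  62  64  63  64  64  63  63  66  90 124 140 146 150 149
 150 142 123 105  98  95  96  96  96  96  95  97  97  95  96  97  96  97
  96  96  97  97  98  97  96  96]
```

send_rows(series=[-0.1,0,3,0,0,0,1,-0.1,0,6,0,0,0,1,-0.1,0,8.5,0,0,0,1,-0.1,0,9.4,0,0,0,1,-0.1,0,9.4,0,0,0,1,-0.1,0,9.4,0,0,0,1])

```text
clock: 17.58
tcp_pos: [0.5129, 0.1222, 0.0698]
orientation: [-0.0, -0.077, 0.997, 0.0]
wrist_force: [0.4, 0.3, -0.6]
finger_gap: 0.0853
```

send_rows(series=[0,0,0,0,0,0,0,0,0,0,0,0,0,0,0,0,0,0,0,0,0,0,0,0,0,0,0,0,0,0,0,0,0,0,0,0,0,0,0,0,0,0,0,0,0,0,0,0,0,0,0,0,0,0,0,0,0,0,0,0,0,0,0], newtons=80)

```text
clock: 18.33
tcp_pos: [0.5134, 0.1236, 0.0703]
orientation: [0.001, -0.078, 0.997, 0.001]
wrist_force: [-1.4, 1.7, 5.1]
finger_gap: 0.0171
```

```bash
python3 - <<'E'
from h import *
go(.5125,.1233,.168,188.87); print(get_state()["ft_torque"])
E
```

```text
t 18.33 tcp [0.5134 0.1236 0.0703] gap 0.0171 F [-1.4  1.7  5.1]
shift cm [ 0.07 -0.   -9.77] turn [0.08 0.09 0.11]
[ 0.3837229   0.30439173 -0.05246437]
```

Gripped with a gap of 17 mm. I'll lift slowly and straight up, keeping the orientation.

send_rows(series=[0,0,-0.1,0,0,0,0,0,0,-0.3,0,0,0,0,0,0,-0.6,0,0,0,0,0,0,-1,0,0,0,0,0,0,-1.5,0,0,0,0,0,0,-2,0,0,0,0,0,0,-2.4,0,0,0,0,0,0,-2.7,0,0,0,0,0,0,-2.8,0,0,0,0,0,0,-2.8,0,0,0,0])

```text
clock: 19.17
tcp_pos: [0.5133, 0.1231, 0.098]
orientation: [0.001, -0.078, 0.997, 0.0]
wrist_force: [-0.7, 0.6, -8.6]
finger_gap: 0.0169
```

```bash
python3 - <<'E'
from h import *
go(.5125,.1233,.168,188.87); s=get_state(); print(s["ft_torque"])
i=camera_info("wrist"); im=read_camera("wrist"); cv2.imwrite("pics/w14.png",im)
dz=s["tcp_pos"][2]-.0703; c=np.array([.5125,.1233]); r=R.from_euler('z',8.87,degrees=True)
for x,y in((-33,-95),(33,-95),(-33,95),(33,95)):
  u,v=proj("wrist",np.r_[c,dz]+r.apply([x/1e3,y/1e3,.083]),i)[0]; print(u,v,end=' ')
  u,v=int(u),int(v); p=im[max(v-14,0):v+15,u-14:u+15]; h=cv2.cvtColor(p,cv2.COLOR_BGR2HSV); yy,xx=np.nonzero((h[...,1]<110)&(h[...,2]>80)); print("knob",xx.mean()+u-14,yy.mean()+max(v-14,0),len(xx))
E
```

```text
t 19.17 tcp [0.5133 0.1231 0.098 ] gap 0.0169 F [-0.7  0.6 -8.6]
shift cm [ 0.07  0.04 -7.  ] turn [0.03 0.08 0.09]
[ 0.06328685  0.01873412 -0.03638341]
168.72076353465684 185.8824275738449 knob 170.05978260869566 182.78985507246378 552
184.82675606652023 279.5764542536677 knob 184.86068702290078 276.9465648854962 524
478.99419635249643 186.0277238387422 knob 478.9867768595041 183.14545454545456 605
462.88902235892385 279.577621617 knob 462.99820466786355 279.8958707360862 557
```

The tote is off the table and level. All four knobs are within about 3 px (1–2 mm) of where a level tote would put them. I'll do the remaining lift now.

send_rows(series=[0,0,-0.3,0,0,0,0,0,0,-0.8,0,0,0,0,0,0,-1.5,0,0,0,0,0,0,-2.3,0,0,0,0,0,0,-3.2,0,0,0,0,0,0,-4.1,0,0,0,0,0,0,-5,0,0,0,0,0,0,-5.8,0,0,0,0,0,0,-6.5,0,0,0,0,0,0,-7,0,0,0,0])

```text
clock: 20.05
tcp_pos: [0.5134, 0.123, 0.1688]
orientation: [0.001, -0.078, 0.997, 0.0]
wrist_force: [0.0, -0.3, -8.5]
finger_gap: 0.0166
```

send_rows(series=[0,0,-0.2,0,0,0,0,0,0,-0.3,0,0,0,0,0,0,-0.3,0,0,0,0,0,0,-0.3,0,0,0,0,0,0,-0.3,0,0,0,0,0,0,-0.3,0,0,0,0,0,0,-0.3,0,0,0,0,0,0,-0.3,0,0,0,0,0,0,-0.3,0,0,0,0,0,0,-0.3,0,0,0,0])

```text
clock: 20.88
tcp_pos: [0.513, 0.123, 0.1705]
orientation: [0.0, -0.078, 0.997, 0.0]
wrist_force: [-0.1, -0.2, -7.7]
finger_gap: 0.0166
```

```bash
python3 - <<'E'
from h import *
go(.5125,.1233,.17,188.87); s=get_state(); print(s["ft_torque"])
i=camera_info("wrist"); im=read_camera("wrist"); sd=read_camera("side")
dz=s["tcp_pos"][2]-.0703; print("dz",dz); c=np.array([.5125,.1233]); r=R.from_euler('z',8.87,degrees=True)
for x,y in((-33,-95),(33,-95),(-33,95),(33,95)):
  u,v=proj("wrist",np.r_[c,dz]+r.apply([x/1e3,y/1e3,.083]),i)[0]; print(u,v,end=' ')
  u,v=int(u),int(v); p=im[max(v-14,0):v+15,u-14:u+15]; h=cv2.cvtColor(p,cv2.COLOR_BGR2HSV); yy,xx=np.nonzero((h[...,1]<110)&(h[...,2]>80)); print("knob",xx.mean()+u-14,yy.mean()+max(v-14,0),len(xx))
a=cv2.resize(sd[110:270,220:400],(450,400),interpolation=cv2.INTER_CUBIC)
cv2.imwrite("pics/f.png",np.hstack([a,cv2.resize(im[100:400,120:520],(350,400))]))
E
```

```text
t 20.88 tcp [0.513  0.123  0.1705] gap 0.0166 F [-0.1 -0.2 -7.7]
shift cm [0.04 0.04 0.05] turn [0.04 0.02 0.09]
[ 0.08465971 -0.00948678 -0.01404134]
dz 0.1001797268207908
168.88891708325815 186.44249745436147 knob 170.11743119266055 183.21284403669725 545
184.92113273707102 280.05204473338256 knob 184.61380597014926 277.9365671641791 536
478.8615880914732 186.58221592727494 knob 478.94736842105266 183.17269736842104 608
462.8262732292417 280.0410135294184 knob 462.8877192982456 279.8140350877193 570
```

View pics/f.png

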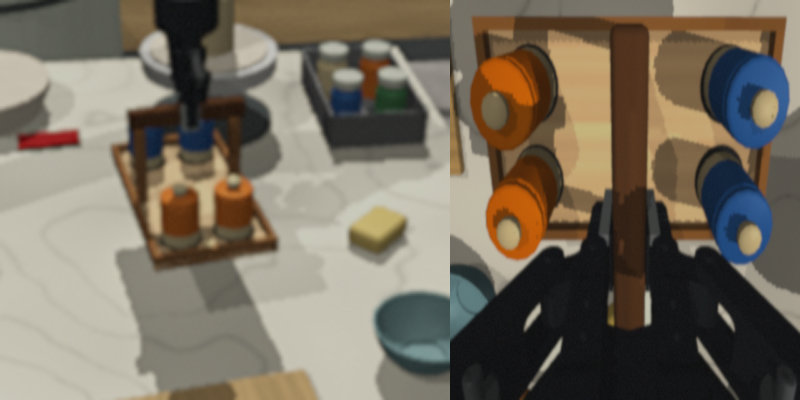

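The picture shows the tote level in the air: amber jars at left, around (500,110) and (510,230), and blue jars at right, around (755,100) and (745,235). All four stand on their spots, and the grip is on the handle. Handing in.

```bash
python3 -c "
from workcell import *
print(hand_in())"
```

```text
the job is handed in; nothing more can be done
None
```

The job is handed in at about 21 s of the 66 s allowed. Blue stands on spot 1 and amber on spot 2, so both rows are complete, and the arm holds the tote by its handle about 100 mm up.

**Last checks:** The tool was within 0.1° of its target pose. The load read 7.7 N, about right for the tote with four jars. All four knobs showed within about 3.5 px of where a level tote would put them. The last picture showed the tote clear of the table with every jar standing on its spot.

**What went wrong on the way:**
- **Fingertips:** The first grasp closed on the blue jar's knob, because the real fingertips sit about 39 mm behind the reported TCP. I allowed for that from then on, and the jar had not moved.
- **Last joint:** It reached its range limit while carrying the blue jar to the tote, so I turned the tool half a turn before placing it.
- **Amber placing:** The jar was set down with about 12 N of push. The knob check afterwards put the tote within about 1 mm of where it had been.
- **Refused calls:** Two move calls were refused for a wrong count of numbers, and nothing moved in either.

I did not check the bystanders' positions again one by one. The arm did not go near them, and the sponge and bowl looked undisturbed in the last picture.

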